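# Square up a heel block and hold it in the cam clamp

### The job

On the shoemaker's bench clamp, turn the larger wooden heel block, which stands between the V stop and the sliding jaw, until its flat face squarely faces the jaw, keeping it upright on the clamp's bed. Then swing the cam lever by its knob to the cam's highest lift, where the lever points straight away from the jaw along the clamp's centre line, over the small rib at the end of the bed, so that the jaw presses the heel into the V. The lever springs back when let go, so finish with the gripper still holding it there, and leave the other things on the bench where they are.

Things in the scene. Friction and masses are not known exactly. Their poses are not given: they have to be found in the camera images.
- clamp: the cam clamp, fixed to the bench: a dark steel bed 225 x 130 mm, 12 mm thick. Origin at bench height under the heel block's seat; x runs along the centre line from the V stop to the jaw and on to the cam, y across, z up. The bed reaches from x = -55 to 170 mm. The 90 degree steel V stop, 32 mm high over the bench, opens to +x. Two jaw guides, 20 mm high, at y = +-28 mm
- heel: the larger wooden heel block, loose, 55 mm high, 48 mm across y between parallel flanks, half round (radius 24) behind, flat in front. Origin: underside, on the round's axis; x points out of the flat face, 25 mm away. It starts on the bed within 4 mm of its seat, turned 0.7 to 1.4 rad counterclockwise from facing the jaw (its x along the clamp's x). Its top 34 mm clears all around
- heel_flat (a point): centre of the flat face of the heel block, 27.5 mm above its underside
- pad: steel pad of the sliding jaw, 44 mm wide, top 33 mm over the bench, on springs (2.5 N/mm, 6 mm travel). Origin on the face towards the heel, 41 mm from the clamp's origin along x when open; the cam pushes it up to 20 mm towards the V stop, pressing a seated, squared heel with about 12 N
- lever (a joint): angle of the cam lever, rad: 0 at rest, pointing along the clamp's -y; grows counterclockwise seen from above; 1.571 is the highest lift, pointing along the clamp's +x; beyond that the jaw goes back again, to a stop at 2.0. A spring turns it back to 0 when let go (about 1.2 N at the knob at rest, 3 N at the highest lift)
- heel_seat (a point): top of the bed, 12 mm over the bench, right above the clamp's origin: where the axis of a heel block seated in the V stands
- rib (a point): middle of the small steel rib (24 x 4 x 4 mm) on the bed's centre line, 155 mm from the clamp's origin: the lever lies above it at the highest lift
- knob: upright black cylindrical knob at the end of the lever, 18 mm diameter, 45 mm high, from 54 to 99 mm over the bench, standing 100 mm from the cam's axis; origin at its foot; it spins freely about its own axis on the lever
- knob_grip (a point): point on the knob's axis at 80 mm over the bench, the height to grip it
- cam_axis (a point): point on the vertical axis about which the lever turns, on the clamp's centre line 106 mm from its origin. The lever bar is 14 mm wide, 46 to 54 mm over the bench; its hub (26 mm across) ends 58 mm over the bench
- last_a: a grey plastic shoe last, 220 mm long, about 105 mm high; a bystander; origin under its middle
- last_b: a pale wooden shoe last, 200 mm long, about 95 mm high; a bystander; origin under its middle
- hammer: a hammer lying on the bench, a bystander
- glue_tin: a closed round tin, 64 mm across, 70 mm high, a bystander
- tack_tin: a low round aluminium tin, 60 mm across, 26 mm high, a bystander
- spare_heel: a smaller heel block, 36 mm wide and 30 mm high, on the bench beside the clamp, a bystander
- awl: an awl (like a screwdriver) lying on the bench, a bystander
Not all that is in view belongs to the job. What is shaped like the heel but purple or yellow is not meant.

How it is judged:
By the outcome, as a careful person would: the job done as asked, in the order asked, and still so for the second after the job is handed in, while the arm keeps its last pose, push and grip.
It also fails if it takes over 48 s, if anything falls off the work surface, if the arm or the gripper's body presses on something with over 40 N, if the wrist force passes 120 N, or if a joint passes its speed limit or range.

### The arm

A 6-joint arm with a two-finger parallel gripper is mounted at the origin on the work surface. World frame = base frame: x ahead of the robot, y to its left, z up, the work surface at z = 0. Lengths are in m, angles in degrees, forces in N, time in s.
With the tool pointing down it reaches from about 0.25 to 0.85 m from the base axis. Payload 12.5 kg.
Tool frame: the origin (TCP) lies on the centre line of the jaws, within the pads' length; the fingertips stand 8 mm ahead of it and the grasp point (between the pads) lies 11 mm behind it; y points along the fingers, x is the direction in which the jaws open and shut, and the axes are right-handed (so a half turn about y gives the same grasp; the last joint's range is limited). The gripper opens to 93 mm and grips with 3 to 60 N. Pads are 15 mm wide; open, the fingers measure 128 mm over their backs; the gripper's body (75 mm by 188 mm) begins 65 mm behind the grasp point.
Start: joints at [-73.889, 20.094, 94.641, -0, 65.266, -4.847], TCP at [0.197, -0.514, 0.227] pointing down, gripper open.
Joint ranges: [-157.81, 157.81], [-45, 120.19], [0.68, 151.7], [-89.99, 269.99], [4.06, 180], [-164.3, 164.3]. Speed limits (degrees/s): [127.2, 127.2, 159.86, 180, 180, 180].

### API

Orientations are given as a 3x3 rotation matrix whose columns are the frame's x, y, z axes.
In Python, from bench import ctrl gives the robot as it stands. The module is installed in compiled form; this text tells all that it offers.
- The arm moves only by the tool move_arm, never from a script. Its argument "motion" is one flat list of numbers, 4 for each row, row after row: the shift along the world's x, y, z in m, then the turn about the world's z in rad. In form: [dx, dy, dz, twist, dx, dy, dz, twist, ...]. A call has 1 to 20 rows; each row is the pose to reach, as a shift and turn from the pose commanded when the call began; what a row does not reach only later rows make up. A row lasts 1/12 s, in which the tool goes at most 41.7 mm and 7.16 degrees, less where a joint would pass 70% of its speed; a pose out of reach is approached as far as the arm can. A call with a gripper value outside its range is refused whole. "gripper" is the opening, from 0 (shut) to 1 (fully open), set as the call begins (left out, the last holds). The fingers move at their own pace and stop on an object; "grip_force" is the grip in N (left out, the last holds). Time passes only in rows, so rows that repeat a pose let the fingers close. It gives the time, the measured TCP pose, the force and the opening at its end, in the units of the state.
- ctrl.get_obs(): the state, without advancing time (a new reading comes with each control period).
- ctrl.capture(name): name is "scene" or "top"; returns (picture, depth): 480x640x3 uint8, red, green, blue; 480x640 float32, m along the optical axis (not along the pixel's ray), 0 where there is no reading.
- ctrl.calibration(name): a dict with "mtx" (3x3 intrinsics, pixels), "D" ([k1, k2, p1, p2, k3] as OpenCV has them; the pictures are not rectified), "rvec" (rotation vector, rad) and "tvec" (3), from world to camera coordinates, as OpenCV has them. Camera axes: x right, y down, z forward; pixel columns grow to the right and rows downward; lengths in m; the calibration is good to about 2 mm. A picture is of the moment at which its call begins. calibration takes no time and is no camera call.
- ctrl.finish_job(): hands the job in, once; it reports no verdict.
The state is a dict: "time": time; "joints": joint angles; "joint_velocities": joint speeds; "tau": joint torques, N m; "position": TCP position; "orientation": TCP orientation; "ft_force": force on the tool from outside, world axes, zero at the start; "moment": the same for the moment, N m; "grip_width": opening from 0.0 (shut) to 1.0 (fully open).
Only numpy, scipy, OpenCV 4.12 (cv2) and the standard library are available. Lean on these libraries where they do the work, as an engineer would, in place of code of your own. Each camera call takes 0.05 s, during which the arm holds its last target. There are 200 camera calls.

## Working session

There is one attempt and no reset: what is moved stays moved. The work goes in short steps, Python scripts to look and compute and a tool call to move; the robot and the scene stay as the last step left them, time stands still between calls to the robot, and variables do not carry over. Pictures are saved under pics/ and viewed, about 8 in all and at most 12, crops included, and the job is handed in when it is done.

Besides the shell and the picture viewer there is one more tool, called after ">>>" as a command line: name --argument value ..., lists and objects as JSON in quotes. move_arm: Moves the arm, as the interface text tells. Its arguments: {"type":"object","properties":{"motion":{"type":"array"},"gripper":{"type":"number"},"grip_force":{"type":"number"}},"required":["motion"]}

```bash
mkdir -p pics; cat > h.py <<'E'
import numpy as np, cv2
from bench import ctrl
def cal(n):
    c=ctrl.calibration(n); return np.array(c["mtx"],float),np.array(c["D"],float),cv2.Rodrigues(np.array(c["rvec"],float))[0],np.array(c["tvec"],float).ravel()
def ray(n,px,z):
    K,D,R,t=cal(n); p=cv2.undistortPoints(np.array(px,float).reshape(-1,1,2),K,D).reshape(-1,2)
    d=np.c_[p,np.ones(len(p))]@R; o=-R.T@t
    return o+d*((z-o[2])/d[:,2])[:,None]
def pts(n,depth):
    K,D,R,t=cal(n); v,u=np.mgrid[0:480,0:640]
    p=cv2.undistortPoints(np.c_[u.ravel(),v.ravel()].astype(float).reshape(-1,1,2),K,D).reshape(-1,2)
    z=depth.ravel()[:,None]; return ((np.c_[p,np.ones(len(p))]*z-t)@R).reshape(480,640,3)
def proj(n,P):
    K,D,R,t=cal(n); return cv2.projectPoints(np.array(P,float).reshape(-1,3),R,t,K,D)[0].reshape(-1,2)
E
python3 - <<'E'
from h import *
for n in("scene","top"):
    im,d=ctrl.capture(n); np.savez(f"{n}0.npz",im=im,d=d); cv2.imwrite(f"pics/{n}0.png",im[...,::-1])
    K,D,R,t=cal(n); print(n,-R.T@t,K[0,0],R[2])
o=ctrl.get_obs(); print(o)
E
```

```text
scene [1.22886462 0.34989326 0.8121232 ] 467.3297160785306 [-0.6529875  -0.32102818 -0.68596519]
top [0.34327287 0.03789195 1.14242395] 462.7209119165086 [ 0.19270442  0.00413261 -0.98124815]
{'time': 0.1, 'joints': array([-7.38880426e+01,  2.01198794e+01,  9.46693005e+01, -1.98101592e-04,
        6.52664804e+01, -4.84760023e+00]), 'joint_velocities': array([-0.02119579, -0.0399605 , -0.17562989,  0.05470054, -0.05008682,
        0.10396433]), 'tau': array([ 7.12113506e-04, -4.98030674e+01, -2.85704380e+01,  6.99926703e-02,
        2.38668808e-02, -3.27935413e-05]), 'position': array([ 0.19668365, -0.51333777,  0.22619479]), 'orientation': array([[ 3.57710110e-01, -2.72610471e-04,  9.33832642e-01],
       [-9.33832180e-01,  9.32425938e-04,  3.57710205e-01],
       [-9.68245324e-04, -9.99999528e-01,  7.89657544e-05]]), 'ft_force': array([ 0.0655487 ,  0.02963889, -1.388399  ]), 'moment': array([-0.02015224, -0.02360204,  0.03206328]), 'grip_width': 1.002377824705268}
```

View pics/top0.png

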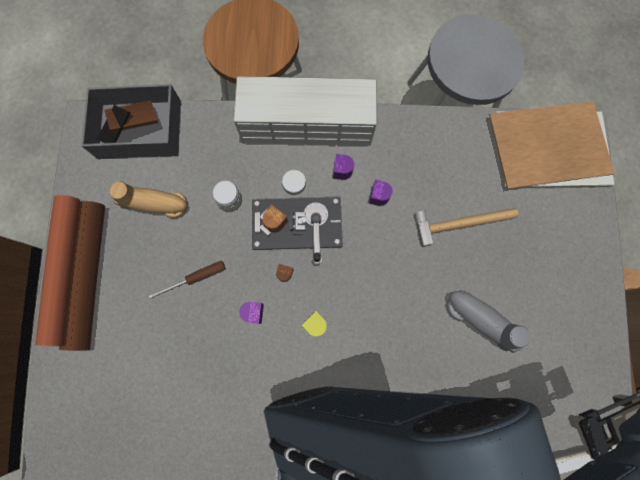

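View pics/scene0.png

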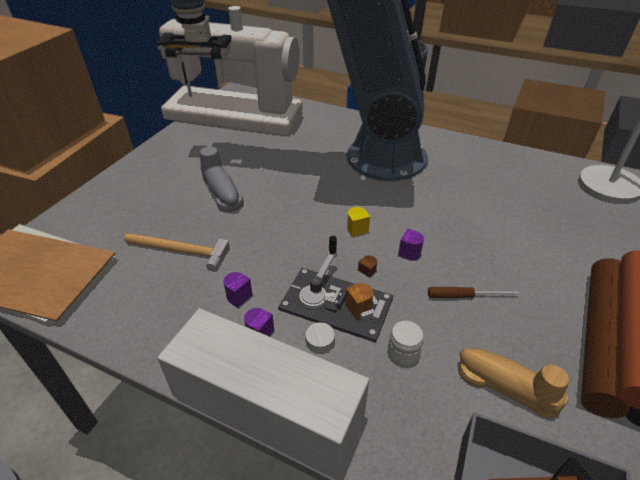

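Heel candidates in the top view:
- orange-brown block on the clamp bed at (273,217)
- small brown block at (284,272), the spare heel
- purple at (343,166), (380,192) and (250,312)
- yellow at (315,324)

The one at (273,217) fits: it is wooden, the larger one, and stands between the V and the jaw. I'll confirm it in a crop.

```bash
python3 - <<'E'
from h import *
S=np.load("scene0.npz"); T=np.load("top0.npz")
a=cv2.resize(T["im"][185:285,235:360],None,fx=4.8,fy=4.8,interpolation=cv2.INTER_CUBIC)
b=cv2.resize(S["im"][225:345,270:400],None,fx=4,fy=4,interpolation=cv2.INTER_CUBIC)
c=np.zeros((max(a.shape[0],b.shape[0]),0,3),np.uint8)
H=480; c=np.hstack([cv2.resize(a,(400,320)),cv2.resize(b,(347,320))]); cv2.imwrite("pics/crop1.png",c[...,::-1])
for n,F,roi in(("top",T,(slice(190,260),slice(245,350))),("scene",S,(slice(225,345),slice(270,400)))):
    P=pts(n,F["d"]); hsv=cv2.cvtColor(F["im"],cv2.COLOR_RGB2HSV); 
    m=np.zeros((480,640),bool); m[roi]=1
    # heel top by colour+depth
    o=m&(hsv[...,0]<20)&(hsv[...,1]>120)
    z=P[...,2]
    ht=o&(z>0.058)&(z<0.078)
    print(n,"orange",o.sum(),"top",ht.sum(), P[ht].mean(0) if ht.any() else'', "zmed", np.median(z[o]))
    xy=P[ht][:,:2]; 
    r=cv2.minAreaRect((xy*1000).astype(np.float32)); print("rect mm",r)
    hull=cv2.convexHull((xy*1000).astype(np.float32)).reshape(-1,2); print(np.round(hull).tolist())
    # bed
    bed=m&(z>0.006)&(z<0.018)&(hsv[...,1]<90)
    c=max(cv2.findContours(bed.astype(np.uint8),0,1)[0],key=cv2.contourArea)
    r=cv2.minAreaRect((P[bed][:,:2]*1000).astype(np.float32)); print("bed",bed.sum(),r)
    # knob
    k=(z>0.085)&(z<0.108); k[:190]=0;k[290:]=0;k[:,:270]=0;k[:,350:]=0
    print("knob",k.sum(),P[k].mean(0) if k.any() else '')
E
```

```text
top orange 407 top 347 [0.60880487 0.15199097 0.06682211] zmed 0.06652455805409743
rect mm ((607.4933471679688, 153.3632049560547), (47.278621673583984, 47.313011169433594), 54.785499572753906)
[[639.0, 158.0], [637.0, 161.0], [635.0, 163.0], [620.0, 172.0], [612.0, 176.0], [610.0, 176.0], [602.0, 176.0], [600.0, 176.0], [595.0, 173.0], [592.0, 171.0], [587.0, 165.0], [585.0, 158.0], [585.0, 154.0], [585.0, 149.0], [588.0, 142.0], [589.0, 140.0], [602.0, 128.0], [609.0, 124.0], [611.0, 123.0], [614.0, 124.0], [621.0, 131.0], [635.0, 151.0]]
bed 2988 ((607.9400634765625, 96.63874053955078), (176.1699676513672, 259.7059631347656), 1.8828791379928589)
knob 50 [0.51378375 0.04456471 0.09819241]
scene orange 938 top 435 [0.61242809 0.15157189 0.06663019] zmed 0.0532300346934737
rect mm ((608.1910400390625, 151.733642578125), (50.76816940307617, 49.20904541015625), 55.38134002685547)
[[641.0, 157.0], [639.0, 160.0], [626.0, 171.0], [616.0, 176.0], [607.0, 176.0], [597.0, 173.0], [596.0, 172.0], [589.0, 167.0], [587.0, 164.0], [583.0, 158.0], [583.0, 144.0], [596.0, 129.0], [607.0, 122.0], [612.0, 120.0], [615.0, 121.0], [619.0, 125.0], [622.0, 129.0], [635.0, 148.0], [639.0, 154.0]]
bed 2733 ((575.10546875, 94.75491333007812), (332.58282470703125, 224.78431701660156), 3.2657198905944824)
knob 67 [0.51661663 0.04498813 0.09565967]
```

View pics/crop1.png

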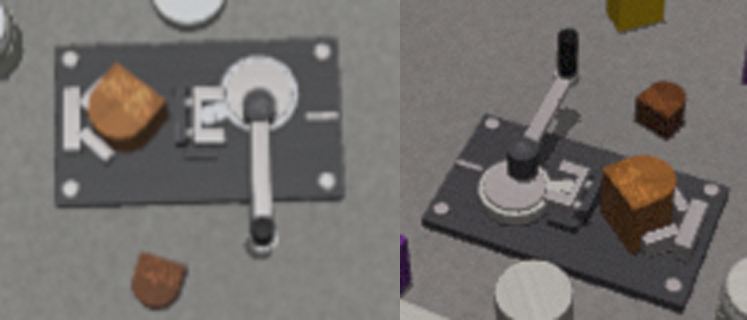

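The crop confirms it: the orange-brown half-round block on the bed, flat face towards up-right in the top view. The spare heel is below it, off the bed. Next is the clamp pose.

```bash
python3 - <<'E'
from h import *
C={}
for n,g in(("top",[(257,203),(336,201),(257,244),(337,242)]),("scene",[(304,271),(387,304),(284,304),(373,332)])):
    im=np.load(n+"0.npz")["im"]; G=cv2.cvtColor(im,cv2.COLOR_RGB2GRAY).astype(float); q=[]
    for u,v in g:
        w=G[v-3:v+4,u-3:u+4]-80; w=np.where(w>20,w,0); vv,uu=np.mgrid[v-3:v+4,u-3:u+4]
        q.append([(w*uu).sum()/w.sum(),(w*vv).sum()/w.sum()])
    X=ray(n,q,0.013); print(n,np.round(q,1).tolist(),np.round(X*1000,1).tolist(),"c",X.mean(0))
    # dark bed mask
    V=im.max(2); 
    m=np.zeros((480,640),np.uint8); 
    if n=="top": m[190:256,245:350]=(V<80)[190:256,245:350]
    else: m[262:340,275:398]=(V<75)[262:340,275:398]
    m=cv2.morphologyEx(m,cv2.MORPH_OPEN,np.ones((3,3)))
    c=max(cv2.findContours(m,0,1)[0],key=cv2.contourArea)
    Y=ray(n,cv2.convexHull(c).reshape(-1,2),0.012); r=cv2.minAreaRect((Y[:,:2]*1000).astype(np.float32)); print(r)
E
```

```text
top [[256.4, 202.9], [335.2, 200.6], [256.5, 243.5], [336.7, 241.0]] [[659.1, 201.6, 13.0], [669.9, 2.2, 13.0], [554.6, 196.1, 13.0], [565.7, -3.1, 13.0]] c [0.61232377 0.09919951 0.013     ]
((598.3859252929688, 139.76470947265625), (19.23468017578125, 53.630435943603516), 36.03471755981445)
scene [[304.1, 270.6], [385.8, 303.2], [285.0, 302.7], [372.0, 331.3]] [[559.7, -7.1, 13.0], [570.2, 198.8, 13.0], [664.4, -1.4, 13.0], [653.7, 198.2, 13.0]] c [0.61199802 0.09715152 0.013     ]
((610.7529296875, 98.43155670166016), (143.18663024902344, 225.02569580078125), 3.189832925796509)
```

>>> move_arm --motion '[0.021,0.033,-0.004,0.11,0.042,0.066,-0.008,0.22,0.063,0.099,-0.012,0.33,0.084,0.132,-0.016,0.44,0.105,0.165,-0.02,0.55,0.126,0.198,-0.024,0.66,0.147,0.231,-0.028,0.77,0.168,0.264,-0.032,0.88,0.189,0.297,-0.036,0.99,0.21,0.33,-0.04,1.1,0.231,0.363,-0.044,1.21,0.252,0.396,-0.048,1.32,0.273,0.429,-0.052,1.43,0.294,0.462,-0.056,1.54,0.315,0.495,-0.06,1.65,0.336,0.528,-0.064,1.76,0.357,0.561,-0.068,1.87,0.378,0.594,-0.072,1.98,0.4,0.63,-0.075,2.08,0.42,0.659,-0.077,2.13]' --gripper 1 --grip_force 15

```text
time: 1.77
position: [0.6172, 0.1479, 0.1489]
orientation: [[0.597, -0.001, -0.802], [0.802, -0.0, 0.597], [-0.001, -1.0, 0.001]]
ft_force: [-0.7, -0.5, 0.3]
grip_width: 1.0
```

>>> move_arm --motion '[0,0,0,0,0,0,0,0,0,0,0,0]'

```text
time: 2.02
position: [0.6162, 0.1451, 0.1491]
orientation: [[0.602, -0.001, -0.798], [0.798, -0.0, 0.602], [-0.001, -1.0, 0.001]]
ft_force: [-0.6, -1.0, -0.9]
grip_width: 0.998
```

>>> move_arm --motion '[0,0,-0.025,0,0,0,-0.05,0,0,0,-0.07,0,0,0,-0.085,0,0,0,-0.095,0,0,0,-0.1,0,0,0,-0.1,0,0,0,-0.1,0]'

```text
time: 2.68
position: [0.6171, 0.1451, 0.0504]
orientation: [[0.602, 0.001, -0.798], [0.798, 0.0, 0.602], [0.001, -1.0, -0.001]]
ft_force: [-0.1, 0.0, 0.4]
grip_width: 1.0
```

>>> move_arm --motion '[0,0,0,0,0,0,0,0,0,0,0,0,0,0,0,0,0,0,0,0,0,0,0,0,0,0,0,0,0,0,0,0,0,0,0,0,0,0,0,0,0,0,0,0,0,0,0,0]' --gripper 0.4 --grip_force 15

```text
time: 3.68
position: [0.6168, 0.1454, 0.0496]
orientation: [[0.602, -0.0, -0.799], [0.799, 0.0, 0.602], [0.0, -1.0, 0.0]]
ft_force: [0.2, -0.4, 0.6]
grip_width: 0.515
```

>>> move_arm --motion '[-0.0008,-0.0008,0,-0.109,-0.0017,-0.0016,0,-0.218,-0.0017,-0.0016,0,-0.218,-0.0027,-0.0024,0,-0.327,-0.0037,-0.003,0,-0.436,-0.0037,-0.003,0,-0.436,-0.0048,-0.0033,0,-0.545,-0.0059,-0.0035,0,-0.654,-0.0059,-0.0035,0,-0.654,-0.0071,-0.0036,0,-0.763,-0.0084,-0.0037,0,-0.871,-0.0084,-0.0037,0,-0.871,-0.0084,-0.0037,0,-0.871,-0.0084,-0.0037,0,-0.871,-0.0084,-0.0037,0,-0.871,-0.0084,-0.0037,0,-0.871]'

```text
time: 5.02
position: [0.6083, 0.1417, 0.0496]
orientation: [[0.998, -0.0, -0.057], [0.057, -0.0, 0.998], [-0.0, -1.0, -0.0]]
ft_force: [-1.5, -1.3, 2.3]
grip_width: 0.514
```

>>> move_arm --motion '[0,0,0,0,0,0,0,0,0,0,0,0,0,0,0,0,0,0,0,0,0,0,0,0,0,0,0.02,0,0,0,0.05,0,0,0,0.085,0,0,0,0.12,0,0,0,0.15,0]' --gripper 0.75

```text
time: 5.93
position: [0.6085, 0.1417, 0.2021]
orientation: [[0.999, 0.001, -0.054], [0.054, 0.0, 0.999], [0.001, -1.0, 0.0]]
ft_force: [0.3, -0.2, 0.8]
grip_width: 0.749
```

>>> move_arm --motion '[-0.03,-0.03,0.005,0,-0.06,-0.06,0.005,0,-0.09,-0.09,0.005,0,-0.12,-0.12,0.005,0,-0.15,-0.15,0.005,0,-0.18,-0.18,0.005,0,-0.18,-0.18,0.005,0]'

```text
time: 6.52
position: [0.4245, -0.0408, 0.2045]
orientation: [[0.999, -0.002, -0.052], [0.052, -0.0, 0.999], [-0.002, -1.0, -0.0]]
ft_force: [0.5, 0.8, 0.5]
grip_width: 0.751
```

```bash
python3 - <<'E'
from h import *
I=[]
for n,(r,c) in(("top",((185,265),(235,345))),("scene",((225,345),(270,400)))):
    im,d=ctrl.capture(n); np.savez(n+"1.npz",im=im,d=d); P=pts(n,d); hsv=cv2.cvtColor(im,cv2.COLOR_RGB2HSV)
    m=np.zeros((480,640),bool); m[r[0]:r[1],c[0]:c[1]]=1
    z=P[...,2]; ht=m&(hsv[...,0]<20)&(hsv[...,1]>120)&(z>0.058)&(z<0.078)
    xy=(P[ht][:,:2]*1000).astype(np.float32); print(n,ht.sum(),cv2.minAreaRect(xy)); print(np.round(cv2.convexHull(xy).reshape(-1,2)).tolist())
    I.append(cv2.resize(im[r[0]:r[1],c[0]:c[1]],(400,360),interpolation=cv2.INTER_CUBIC))
cv2.imwrite("pics/crop2.png",np.hstack(I)[...,::-1])
E
```

```text
top 356 ((609.212646484375, 154.55624389648438), (47.641357421875, 48.44474411010742), 1.8875441551208496)
[[634.0, 134.0], [633.0, 156.0], [630.0, 165.0], [619.0, 174.0], [614.0, 176.0], [606.0, 178.0], [605.0, 178.0], [603.0, 179.0], [594.0, 174.0], [591.0, 171.0], [588.0, 166.0], [587.0, 164.0], [586.0, 161.0], [586.0, 144.0], [587.0, 130.0], [588.0, 130.0], [600.0, 130.0], [617.0, 131.0], [623.0, 131.0], [627.0, 132.0]]
scene 429 ((566.9796752929688, 115.7243423461914), (160.9984130859375, 56.390724182128906), 38.224151611328125)
[[635.0, 143.0], [634.0, 147.0], [632.0, 157.0], [631.0, 163.0], [630.0, 165.0], [626.0, 170.0], [622.0, 174.0], [615.0, 178.0], [602.0, 177.0], [600.0, 176.0], [596.0, 174.0], [590.0, 170.0], [588.0, 167.0], [518.0, 48.0], [522.0, 44.0], [630.0, 130.0], [634.0, 133.0], [634.0, 136.0]]
```

View pics/crop2.png

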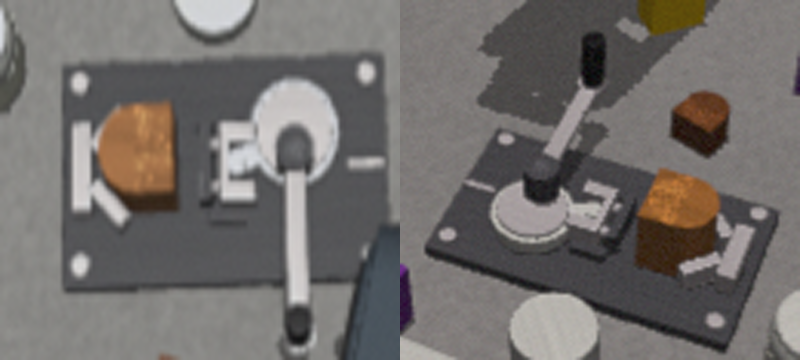

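Both views show the heel squared and upright in the V (top crop block at about (140,160)), with 1.9° against the clamp's 3.1°. Now the knob.

>>> move_arm --motion '[0.03,0.03,0,0,0.06,0.055,0,0,0.0855,0.083,0,0,0.0855,0.083,-0.03,0,0.0855,0.083,-0.06,0,0.0855,0.083,-0.09,0,0.0855,0.083,-0.115,0,0.0855,0.083,-0.13,0,0.0855,0.083,-0.136,0,0.0855,0.083,-0.136,0,0.0855,0.083,-0.136,0]'

```text
time: 7.53
position: [0.5146, 0.0453, 0.0691]
orientation: [[0.999, 0.001, -0.055], [0.055, 0.0, 0.999], [0.001, -1.0, 0.0]]
ft_force: [-0.3, 0.3, 1.2]
grip_width: 0.75
```

```bash
python3 - <<'E'
from h import *
o=ctrl.get_obs(); print(o["time"],o["position"],o["ft_force"])
I=[]
for n,(r,c) in(("top",((175,275),(250,375))),("scene",((205,305),(270,395)))):
    im,d=ctrl.capture(n); I.append(cv2.resize(im[r[0]:r[1],c[0]:c[1]],(400,320),interpolation=cv2.INTER_CUBIC))
cv2.imwrite("pics/crop3.png",np.hstack(I)[...,::-1])
E
```

```text
7.5333 [0.51461883 0.04534198 0.06905582] [-0.34663476  0.34939927  1.21713344]
```

View pics/crop3.png

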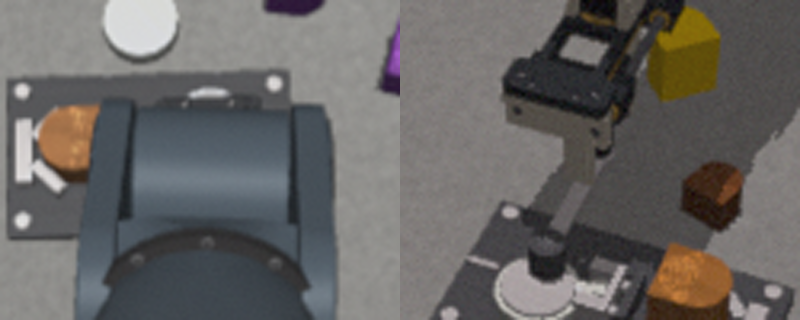

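The scene view shows the fingers straddling the knob at about crop (585,150); the top view is blocked by the arm. Closing now.

>>> move_arm --motion '[0,0,0,0,0,0,0,0,0,0,0,0,0,0,0,0,0,0,0,0,0,0,0,0,0,0,0,0,0,0,0,0,0,0,0,0,0,0,0,0,0,0,0,0,0,0,0,0]' --gripper 0 --grip_force 35

```text
time: 8.63
position: [0.5129, 0.0447, 0.0686]
orientation: [[0.999, -0.002, -0.054], [0.054, -0.0, 0.999], [-0.002, -1.0, 0.0]]
ft_force: [-4.3, -1.8, 4.7]
grip_width: 0.19
```

```bash
python3 -c "
import numpy as np
a=np.radians(-86.9);ux=np.array([np.cos(a),np.sin(a)]);uy=np.array([-ux[1],ux[0]])
for d in range(0,91,5):
    t=np.radians(d);print(d,np.round(.1*(np.sin(t)*ux+(1-np.cos(t))*uy)+[-.001*min(1,d/15),0],4))"
```

```text
0 [0. 0.]
5 [ 0.0005 -0.0087]
10 [ 0.0018 -0.0173]
15 [ 0.0038 -0.0257]
20 [ 0.0069 -0.0338]
25 [ 0.0106 -0.0417]
30 [ 0.0151 -0.0492]
35 [ 0.0202 -0.0563]
40 [ 0.0258 -0.0629]
45 [ 0.0321 -0.069 ]
50 [ 0.0388 -0.0746]
55 [ 0.046  -0.0795]
60 [ 0.0536 -0.0838]
65 [ 0.0616 -0.0874]
70 [ 0.0698 -0.0903]
75 [ 0.0782 -0.0924]
80 [ 0.0868 -0.0939]
85 [ 0.0955 -0.0945]
90 [ 0.1043 -0.0944]
```

>>> move_arm --motion '[0.0005,-0.0087,0,0,0.0018,-0.0173,0,0,0.0038,-0.0257,0,0,0.0069,-0.0338,0,0,0.0106,-0.0417,0,0,0.0151,-0.0492,0,0,0.0202,-0.0563,0,0,0.0258,-0.0629,0,0,0.0321,-0.069,0,0,0.0321,-0.069,0,0,0.0321,-0.069,0,0,0.0321,-0.069,0,0]'

```text
time: 9.63
position: [0.5457, -0.0243, 0.0686]
orientation: [[0.999, -0.0, -0.054], [0.054, -0.0, 0.999], [-0.0, -1.0, -0.0]]
ft_force: [-3.0, 1.5, 2.3]
grip_width: 0.186
```

>>> move_arm --motion '[0.0067,-0.0056,0,0,0.0139,-0.0105,0,0,0.0215,-0.0148,0,0,0.0295,-0.0184,0,0,0.0377,-0.0213,0,0,0.0461,-0.0234,0,0,0.0547,-0.0249,0,0,0.0634,-0.0255,0,0,0.0722,-0.0254,0,0,0.0722,-0.0254,0,0,0.0722,-0.0254,0,0,0.0722,-0.0254,0,0]'

```text
time: 10.63
position: [0.6181, -0.0499, 0.0686]
orientation: [[0.999, 0.0, -0.054], [0.054, -0.0, 0.999], [0.0, -1.0, -0.0]]
ft_force: [-1.9, -1.1, 2.8]
grip_width: 0.186
```

```bash
python3 - <<'E'
from h import *
o=ctrl.get_obs(); print(o["time"],o["position"],o["ft_force"],o["grip_width"])
I=[]
for n,(r,c) in(("top",((175,275),(235,360))),("scene",((220,340),(260,410)))):
    im,d=ctrl.capture(n); np.savez(n+"2.npz",im=im,d=d); I.append(cv2.resize(im[r[0]:r[1],c[0]:c[1]],(400,320),interpolation=cv2.INTER_CUBIC))
cv2.imwrite("pics/crop4.png",np.hstack(I)[...,::-1])
E
```

```text
10.6333 [ 0.61812054 -0.04986283  0.06862364] [-1.88423157 -1.11303368  2.76416516] 0.18606189014693095
```

View pics/crop4.png

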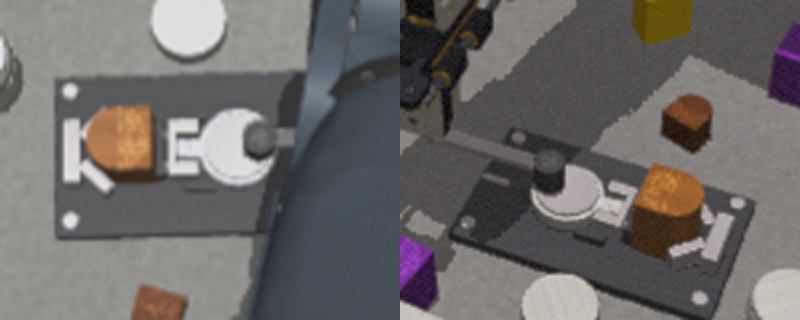

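The jaw touches the heel's flat face, and the lever lies over the rib line with the knob held. One numeric check of the bar direction and heel pose follows.

```bash
python3 - <<'E'
from h import *
for n,(r,c) in(("top",((185,265),(235,320))),("scene",((225,345),(270,400)))):
    F=np.load(n+"2.npz"); im,d=F["im"],F["d"]; P=pts(n,d); z=P[...,2]; hsv=cv2.cvtColor(im,cv2.COLOR_RGB2HSV)
    m=np.zeros((480,640),bool); m[r[0]:r[1],c[0]:c[1]]=1
    ht=m&(hsv[...,0]<20)&(hsv[...,1]>120)&(z>0.058)&(z<0.078)&(P[...,1]>.11)
    print(n,"heel",cv2.minAreaRect((P[ht][:,:2]*1000).astype(np.float32)), "z",np.median(z[ht]))
    b=(z>0.047)&(z<0.057)&(P[...,0]>.58)&(P[...,0]<.65)&(P[...,1]>-.035)&(P[...,1]<.03)&(hsv[...,1]<90)
    if b.sum()>20:
        q=P[b][:,:2]; v=cv2.fitLine((q*1000).astype(np.float32),cv2.DIST_HUBER,0,.01,.01).ravel(); s=-np.sign(v[1]); print("bar",b.sum(),np.degrees(np.arctan2(s*v[1],s*v[0])),v[2:])
E
```

```text
top heel ((607.78466796875, 154.34902954101562), (45.83437728881836, 48.54258728027344), 0.8641300201416016) z 0.06693790853805594
scene heel ((608.5469360351562, 153.5541229248047), (50.07615661621094, 48.77815628051758), 3.0403223037719727) z 0.06711827293191108
bar 173 -87.06637 [618.34344    -3.6727552]
```

```bash
python3 -c "
from bench import ctrl
print(ctrl.finish_job())"
```

```text
the job is handed in; nothing more can be done
None
```

The job is handed in at about 11 s of the 48 s. I turned the heel about 50° clockwise by its flanks to face the jaw and let it go. I then swung the knob through about 90° to the highest lift, where the gripper still holds it (35 N grip, about 18 mm wide).

Last checks:
- **Lever:** the bar points along -87.1°, against -86.9° for the clamp's centre line. The start and end knob positions also give a sweep of about 90°.
- **Heel:** its top is 67 mm over the bench, so it stands upright on the bed. It sits in the V with the jaw against its flat face.
- **Heel angle:** the two views disagree slightly. The scene view gives 3.0° and the coarser top view 0.9°, where square to the clamp is 3.1°.
- **Forces:** the wrist readings after each move stayed under 7 N.
- **Other things on the bench:** I kept clear of them and none looked moved in the crops. I did not measure them again, and the last and hammer were outside the final views.

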